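Snap the rubber roller into the bench roller stand

ROBOT

A 6-joint arm with a two-finger parallel gripper is mounted at the origin on the work surface. World frame = base frame: x ahead of the robot, y to its left, z up, the work surface at z = 0. Lengths are in m, angles in rad, forces in N, time in s.
With the tool pointing down it reaches from about 0.35 to 0.85 m from the base axis. Payload 8.1 kg.
Tool frame: the origin (TCP) lies at the very end of the fingers, on their centre line; the grasp point (between the pads) lies 19 mm behind it (env.grip_depth is the distance from the TCP to the grasp point, in m); y points along the fingers, z is the direction in which the jaws open and shut, and the axes are right-handed (so a half turn about y gives the same grasp; the last joint's range is limited). The gripper opens to 93 mm and grips with 3 to 60 N. Pads are 15 mm wide; open, the fingers measure 128 mm over their backs; the gripper's body (75 mm by 188 mm) begins 65 mm behind the grasp point.
Start: joints at [1.053, 0.13, 1.488, -0, 1.523, -0.085], TCP at [0.252, 0.545, 0.219] pointing down, gripper open.
Joint ranges: [-2.96, 2.96], [-0.89, 2.26], [0.02, 2.5], [-1.34, 4.48], [0, 2.73], [-2.66, 2.66]. Speed limits (rad/s): [2.39, 2.39, 2.79, 3.14, 3.14, 3.14].

INTERFACE

Orientations are given as a unit quaternion [w, x, y, z].
In Python, from workcell import env gives the robot as it stands. The module is installed in compiled form; this text tells all that it offers.
- The arm moves only by the tool carry_out, never from a script. Its argument "motion" is one flat list of numbers, 7 for each row, row after row: the shift along the tool's x, y, z in mm, then the turn, a rotation vector about the tool's x, y, z in rad, then the opening, from 0 (shut) to 1 (fully open). A call has 1 to 5 rows; each row is the pose to reach, as a shift and turn from the pose commanded when the call began, along the tool's axes at that moment; what a row does not reach only later rows make up. A row lasts 1/10 s, in which the tool goes at most 50 mm and 8.59 degrees, less where a joint would pass 70% of its speed; a pose out of reach is approached as far as the arm can. A call with a gripper value outside its range is refused whole. The fingers move at their own pace and stop on an object; "grip_force" is the grip in N (left out, the last holds). Time passes only in rows, so rows that repeat a pose let the fingers close. It gives the time, the measured TCP pose, the force and the opening at its end, in the units of the state.
- env.read_state(): the state, without advancing time (a new reading comes with each control period).
- env.get_image(name): name is "scene" or "side" or "wrist"; returns a dict with "img" (480x640x3 uint8, red, green, blue), "fx", "fy", "cx", "cy" (pixels), "distortion" ([k1, k2, p1, p2, k3] as OpenCV has them; the pictures are not rectified), "extrinsics" (4x4, takes a point from camera to world coordinates). Camera axes: x right, y up, looking along -z (the intrinsics and any distortion apply to the point x, -y, -z); pixel columns grow to the right and rows downward; lengths in m; the calibration is good to about 2 mm. A picture is of the moment at which its call begins. There is no depth.
- env.finish_job(): hands the job in, once; it reports no verdict.
The state is a dict: "t": time; "q": joint angles; "joint_velocities": joint speeds; "tau": joint torques, N m; "tcp_pos": TCP position; "ee_rot": TCP orientation; "contact_force": force on the tool from outside, world axes, zero at the start; "torque": the same for the moment, N m; "opening": opening from 0.0 (shut) to 1.0 (fully open).
Only numpy, scipy, OpenCV 4.12 (cv2) and the standard library are available. Lean on these libraries where they do the work, as an engineer would, in place of code of your own. Each camera call takes 0.05 s, during which the arm holds its last target. There are 200 camera calls.

TASK

Take the long rubber roller out of its wooden tray and press it straight down, well centred, between the two sprung white clips of the bench roller stand until both ends have snapped in and it rests fully home, level, in its slots; then let go. Press only as hard as the clips need and stop as soon as you feel it bottom, so that the stand never takes more than 45 newtons, the clips' own grip included. Leave the short roller in the tray and the things around where they are.

Things in the scene. Friction and masses are not known exactly. Their poses are not given: they have to be found in the camera images.
- roller: The long roller, 110 to 220 g: black rubber cylinder 36 mm in diameter, 72 mm long, on a steel spindle 16 mm in diameter, 110 mm long overall, ends chamfered 5 mm at 45 degrees. Origin mid-length on its axis; y along the spindle (ends alike), rolled to any angle about y. Starts level in the tray along the tray's y, axis 31 mm above the table. Grip it across its diameter at the middle.
- short_roller: The other roller, to be left in the tray: same rubber diameter, 58 mm long, spindle 80 mm overall. Origin and axes as for the long roller.
- tray: Fixed plywood tray 160 x 90 x 6 mm; origin under its centre, z up. Two roller places 47.5 mm either side of the origin along x; at each, two wooden V cradles (tops 26 mm above the table) hold the rubber 24 mm either side of the middle, leaving the middle 42 mm free for fingers. Which roller lies in which place varies.
- stand: Bench roller stand, fixed. Origin under the centre of its base plate (130 x 150 x 12 mm), z up. On its column is a yoke: two side plates at y = +-45 mm (5 mm thick) with open-topped slots 18 mm wide in x, flared mouths 34 mm wide, and the white clips just outside them. The roller's spindle goes along the stand's y, centred at x = 0, y = 0, straight down into the slots.
- home_low (a point): Point fixed on the stand 74 mm above the table: the axis of a roller fully home if the yoke is clamped at its lowest. The yoke is clamped anywhere from 0 to 24 mm higher, NOT measured and not moving, so home must be felt: the spindle stands hard on the slot floors. From home: slot mouths 14 mm up; the yoke's cross bar, 24 mm wide in x, 28 mm below; no other part beside the rubber.
- clip_left (a joint): How far the white sprung clip on the stand's +y side is pushed out, in m: 0 closed, 0.005 as a spindle end passes, about 0.0015 holding a roller that is home, at most 0.008; springs back (1.8 N closed, 4.8 N at 5 mm). Its nose, 50 mm out from the middle and 6.5 mm above the home axis, has 45 degree slopes above and below. Ends meet the slopes 14.5 mm above home and snap under 3.5 mm above home.
- clip_right (a joint): The same for the clip on the stand's -y side (outwards is -y). Pushing through both clips takes 8 to 15 N; then they draw the roller in, the resistance drops, and it stands hard on the slots. They hold it with about 12 N of contact force, which counts in the 45 N the stand may take in all: a push of 25 N is safe. The slopes accept about 3 mm of error along y, but centre it within 2 mm.
- paint_bottle: Bystander: small upright paint bottle, 38 mm in diameter, 105 mm high; origin under its centre.
- beaker: Bystander: white plastic beaker, 72 mm across the rim, 105 mm high; origin under its centre.
- paintbrush: Bystander: paintbrush lying on the table; origin under its middle, x along it.

How it is judged:
By the outcome, as a careful person would: the job done as asked, in the order asked, and still so for the second after the job is handed in, with the robot touching nothing.
It also fails if it takes over 61 s, if anything falls off the work surface, if the arm or the gripper's body presses on something with over 40 N, if the wrist force passes 120 N, or if a joint passes its speed limit or range.

## Working session

There is one attempt and no reset: what is moved stays moved. The work goes in short steps, Python scripts to look and compute and a tool call to move; the robot and the scene stay as the last step left them, time stands still between calls to the robot, and variables do not carry over. Pictures are saved under pics/ and viewed, on a budget of 10 in all, crops included, one or two more only if the job needs it, and the job is handed in when it is done.

Besides the shell and the picture viewer there is one more tool, called after "Request:" in YAML: its name, and indented under it one key for each argument. carry_out: Moves the arm, as the interface text tells. Its arguments: {"type":"object","properties":{"motion":{"type":"array","items":{"type":"number"}},"grip_force":{"type":"number"}},"required":["motion"]}

```bash
mkdir -p pics; cat > h.py <<'E'
import numpy as np, cv2, json
from scipy.spatial.transform import Rotation as R
from workcell import env
def grab(name, fn):
    d=env.get_image(name); cv2.imwrite(f'pics/{fn}.png', d['img'][:,:,::-1])
    np.savez(f'pics/{fn}.npz', K=np.array([[d['fx'],0,d['cx']],[0,d['fy'],d['cy']],[0,0,1.]]), D=np.array(d['distortion'],float), E=np.array(d['extrinsics']))
    return d
def cal(fn): z=np.load(f'pics/{fn}.npz'); return z['K'],z['D'],z['E']
def ray(fn,uv):
    K,D,E=cal(fn); p=cv2.undistortPoints(np.array([[uv]],float),K,D)[0,0]
    return E[:3,3], E[:3,:3]@np.array([p[0],-p[1],-1.])
def atz(fn,uv,z):
    o,d=ray(fn,uv); return o+d*(z-o[2])/d[2]
def proj(fn,P):
    K,D,E=cal(fn); P=np.atleast_2d(P); c=(P-E[:3,3])@E[:3,:3]; c=c*[1,-1,-1]
    return cv2.projectPoints(c,np.zeros(3),np.zeros(3),K,D)[0][:,0]
def st():
    s=env.read_state(); print('t',round(s['t'],2),'tcp',np.round(s['tcp_pos'],4),'q',np.round(s['q'],3),'F',np.round(s['contact_force'],2),'T',np.round(s['torque'],2),'op',round(s['opening'],3)); return s
def rot(s):
    w,x,y,z=s['ee_rot']; return R.from_quat([x,y,z,w])
E
python3 - <<'E'
from h import *
s=st(); print(rot(s).as_matrix().round(3), env.grip_depth)
for n in ('scene','side'):
    d=grab(n,n+'0'); print(n,np.round(d['extrinsics'],3).tolist(),d['fx'],d['distortion'])
E
```

```text
t 0.0 tcp [0.2513 0.5442 0.2176] q [ 1.053  0.131  1.489 -0.     1.523 -0.085] F [ 0.11 -0.32  0.89] T [ 0.05 -0.01  0.01] op 1.002
[[ 0.908 -0.001  0.419]
 [-0.419 -0.002  0.908]
 [-0.    -1.    -0.002]] 0.0188
scene [[0.587, -0.675, 0.447, 1.038], [0.81, 0.482, -0.335, -0.309], [0.011, 0.559, 0.829, 0.828], [0.0, 0.0, 0.0, 1.0]] 554.6421856227769 [0.00041204 0.         0.         0.         0.        ]
side [[-0.899, 0.278, -0.339, 0.366], [-0.439, -0.565, 0.699, 0.523], [0.003, 0.777, 0.629, 0.562], [0.0, 0.0, 0.0, 1.0]] 453.0707352740317 [-0.05291084  0.          0.          0.          0.        ]
```

View pics/scene0.png

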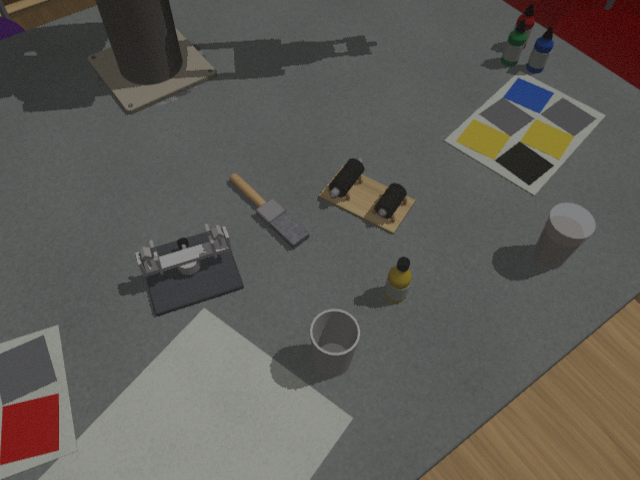

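View pics/side0.png

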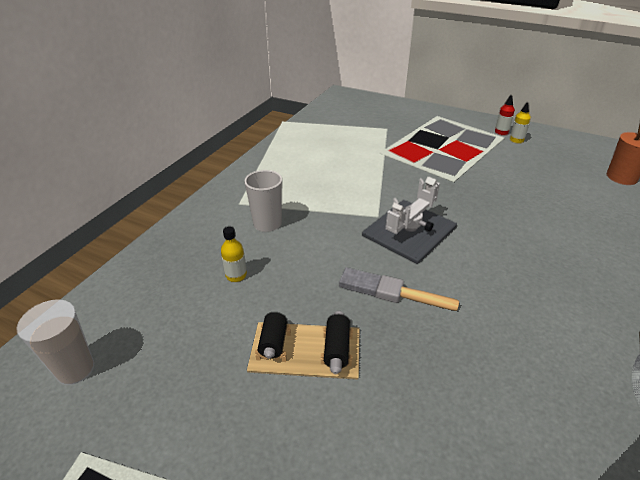

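The scene view shows the tray at about (367,194), with the long roller at (347,178) and the short one at (392,200). The stand base is at about (193,272). In the side view the tray is at (304,350), the long roller at (337,342) and the stand at (410,225). Next I'll enlarge these.

```bash
python3 - <<'E'
import cv2,numpy as np
a=cv2.imread('pics/scene0.png');b=cv2.imread('pics/side0.png')
def c(i,x,y,w=133,h=100): return cv2.resize(i[y:y+h,x:x+w],(399,300),interpolation=cv2.INTER_CUBIC)
m=np.vstack([np.hstack([c(a,300,145),c(a,125,218)]),np.hstack([c(b,240,295),c(b,345,170)])])
m=cv2.convertScaleAbs(m,alpha=1.6,beta=10)
cv2.imwrite('pics/crop1.png',m)
E
```

```text
(no output)
```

View pics/crop1.png

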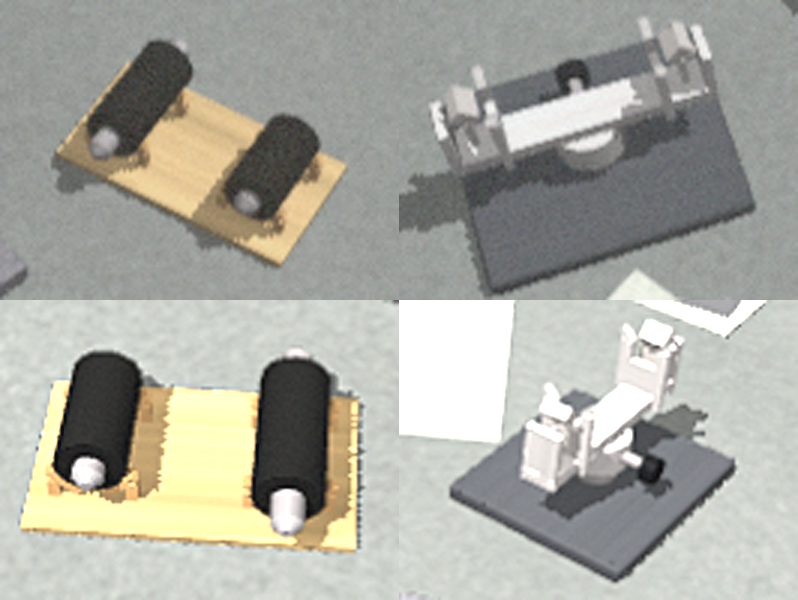

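```bash
python3 - <<'E'
from h import *
z=.006
for n,uv in [('scene0',(319,195)),('scene0',(343.3,165.7)),('scene0',(415.3,200)),('scene0',(393.3,231)),('side0',(257.7,322.3)),('side0',(359.3,327.3)),('side0',(248.3,369.7)),('side0',(359.3,376.5))]:
    print('tray',n,uv,atz(n,uv,z)[:2].round(4))
for n,uv in [('scene0',(243.3,285.8)),('scene0',(155.7,313)),('side0',(362.3,232.7)),('side0',(417.7,260.5)),('side0',(456.7,224.5)),('side0',(405,200.7))]:
    print('stand',n,uv,atz(n,uv,.012)[:2].round(4))
# roller long spindle end centres
for n,uv in [('scene0',(334,193)),('scene0',(361,160)),('side0',(336,372)),('side0',(339.3,313.5))]:
    print('roller',n,atz(n,uv,.031)[:2].round(4))
# fit
from scipy.optimize import least_squares
def fit(obs,hx,hy,z,x0):
    cs={'pp':(1,1),'pm':(1,-1),'mp':(-1,1),'mm':(-1,-1)}
    def r(p):
        out=[]
        for n,uv,k in obs:
            a,b=cs[k][0]*hx,cs[k][1]*hy;c,s=np.cos(p[2]),np.sin(p[2])
            out+=list(proj(n,[p[0]+c*a-s*b,p[1]+s*a+c*b,z])[0]-uv)
        return out
    f=least_squares(r,x0);return f.x,np.round(f.fun,1)
np.set_printoptions(precision=4,suppress=True)
E
```

```text
tray scene0 (319, 195) [0.5196 0.0879]
tray scene0 (343.3, 165.7) [0.4882 0.1699]
tray scene0 (415.3, 200) [0.6342 0.2283]
tray scene0 (393.3, 231) [0.6642 0.1484]
tray side0 (257.7, 322.3) [0.6648 0.1472]
tray side0 (359.3, 327.3) [0.5168 0.0856]
tray side0 (248.3, 369.7) [0.6296 0.2278]
tray side0 (359.3, 376.5) [0.4824 0.1679]
stand scene0 (243.3, 285.8) [ 0.6061 -0.1325]
stand scene0 (155.7, 313) [ 0.5663 -0.2743]
stand side0 (362.3, 232.7) [ 0.6002 -0.1294]
stand side0 (417.7, 260.5) [ 0.4793 -0.0989]
stand side0 (456.7, 224.5) [ 0.4403 -0.2376]
stand side0 (405, 200.7) [ 0.5598 -0.2717]
roller scene0 [0.5476 0.101 ]
roller scene0 [0.5132 0.1919]
roller side0 [0.5085 0.1913]
roller side0 [0.5481 0.0937]
```

```bash
cat >> h.py <<'E'
def to(x,y,z,yaw):
    """shift mm + rotvec in tool axes to TCP (x,y,z) pointing down, jaw axis at yaw deg"""
    s=st(); r=rot(s); a=np.radians(yaw); zt=np.array([np.cos(a),np.sin(a),0]); yt=np.array([0,0,-1.]); 
    T=R.from_matrix(np.c_[np.cross(yt,zt),yt,zt])
    print('shift',(r.inv().apply(np.array([x,y,z])-s['tcp_pos'])*1e3).round(1),'turn',(r.inv()*T).as_rotvec().round(4))
    m=r.as_matrix(); print('jaw yaw',np.degrees(np.arctan2(m[1,2],m[0,2])).round(2),'tilt',m[2].round(4))
E
python3 - <<'E'
from h import *
to(.531,.1395,.17,22.7)
for n,uv in [('scene0',(397,298)),('side0',(234,278)),('scene0',(333,368)),('side0',(266,226)),('side0',(341,280)),('side0',(460,306))]: print(n,uv,atz(n,uv,0)[:2].round(3))
E
```

```text
t 0.1 tcp [0.2514 0.5442 0.2177] q [ 1.053  0.131  1.489 -0.     1.523 -0.085] F [-0.43  0.48  0.38] T [-0.01  0.01 -0.01] op 1.001
shift [ 423.6   48.1 -250. ] turn [1.600e-03 7.418e-01 5.000e-04]
jaw yaw 65.2 tilt [-1.0e-04 -1.0e+00 -1.6e-03]
scene0 (397, 298) [0.77  0.068]
side0 (234, 278) [0.76  0.076]
scene0 (333, 368) [ 0.805 -0.094]
side0 (266, 226) [ 0.789 -0.078]
side0 (341, 280) [ 0.588 -0.003]
side0 (460, 306) [ 0.385 -0.034]
```

Request:
carry_out:
  motion: [424,48,-250,0,0.742,0,1,424,48,-250,0,0.742,0,1,424,48,-250,0,0.742,0,1,424,48,-250,0,0.742,0,1,424,48,-250,0,0.742,0,1]

```text
t: 0.6
tcp_pos: [0.3937, 0.3382, 0.1938]
ee_rot: [-0.587, 0.588, -0.394, 0.394]
contact_force: [0.4, 0.1, -0.3]
opening: 0.999
```

```bash
python3 -c "
from h import *
to(.531,.1395,.17,22.7)"
```

```text
t 0.6 tcp [0.3937 0.3382 0.1938] q [ 0.611 -0.076  1.744 -0.     1.474  0.221] F [ 0.42  0.14 -0.31] T [-0.05 -0.03 -0.06] op 0.999
shift [236.   23.8  51.4] turn [ 0.0004 -0.0059  0.0001]
jaw yaw 22.36 tilt [ 1.e-04 -1.e+00 -4.e-04]
```

Request:
carry_out:
  motion: [236,24,51,0,-0.005,0,0.7,236,24,51,0,-0.005,0,0.7,236,24,51,0,-0.005,0,0.7,236,24,51,0,-0.005,0,0.7,236,24,51,0,-0.005,0,0.7]

```text
t: 1.1
tcp_pos: [0.532, 0.1396, 0.1698]
ee_rot: [-0.589, 0.59, -0.391, 0.391]
contact_force: [0.3, 1.3, 0.1]
opening: 0.703
```

Request:
carry_out:
  motion: [0,0,0,0,0,0,0.7,0,0,0,0,0,0,0.7]

```text
t: 1.3
tcp_pos: [0.5311, 0.1412, 0.1697]
ee_rot: [-0.589, 0.589, -0.392, 0.391]
contact_force: [-1.1, -0.3, -0.9]
opening: 0.701
```

```bash
python3 -c "
from h import *
to(.531,.1395,.17,22.7)
d=grab('wrist','w1'); st(); print(d['extrinsics'].round(3) if hasattr(d['extrinsics'],'round') else d['extrinsics'],d['fx'])
for p in [(.531,.1395,.031),(.5098,.1902,.031),(.5522,.0888,.031)]: print(proj('w1',p).round(0))
"
```

```text
t 1.3 tcp [0.5311 0.1412 0.1697] q [ 0.166  0.024  1.69   0.     1.429 -0.232] F [-1.09 -0.3  -0.85] T [-0.03  0.05 -0.01] op 0.701
shift [ 1.5 -0.3 -0.7] turn [ 0.0014  0.0023 -0.0007]
jaw yaw 22.83 tilt [-7.0e-04 -1.0e+00 -1.4e-03]
t 1.35 tcp [0.5308 0.1422 0.1699] q [ 0.168  0.023  1.691  0.     1.429 -0.232] F [-0.66  0.46 -0.25] T [-0.06  0.04 -0.02] op 0.696
[[ 0.921 -0.377 -0.097  0.506]
 [ 0.389  0.891  0.234  0.206]
 [-0.002 -0.253  0.967  0.336]
 [ 0.     0.     0.     1.   ]] 380.6848256567031
[[329. 234.]]
[[329. 166.]]
[[328. 296.]]
```

View pics/w1.png

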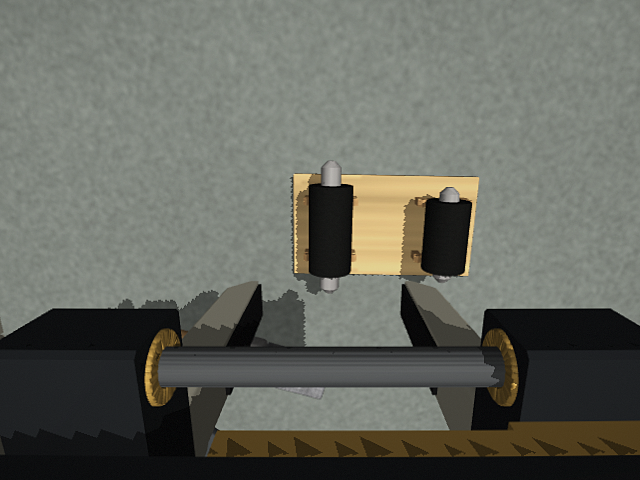

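The wrist view shows the long roller's rubber across columns 309–353 and rows 184–277. Its spindle tips are at (331,161) and (330,291). The tray corners are at (293,174), (478,177), (477,275) and (294,276).

```bash
python3 -c "
from h import *
a=atz('w1',(331,161),.031);b=atz('w1',(330,291),.031);print(a,b,np.linalg.norm(a-b),(a+b)/2,np.degrees(np.arctan2(*(a-b)[[1,0]]))-90)
c=[atz('w1',p,.006) for p in [(293.5,174.5),(478,177),(477,275),(294.5,276)]]
m=np.mean(c,0);print(np.round(c,4),m); d=(c[1]+c[2]-c[0]-c[3])/2; print(np.linalg.norm(d),np.degrees(np.arctan2(d[1],d[0])), m-d/np.linalg.norm(d)*.0475)
to(*((a+b)/2)[:2],.017,22.7)
"
```

```text
[0.50986939 0.1946946  0.031     ] [0.55144324 0.09396181 0.031     ] 0.10897467559822109 [0.53065631 0.14432821 0.031     ] 22.426634783013284
[[0.485  0.1708 0.006 ]
 [0.6317 0.2306 0.006 ]
 [0.6734 0.1517 0.006 ]
 [0.5195 0.0856 0.006 ]] [0.57741518 0.1596841  0.006     ]
0.16297813958068758 22.71224813789559 [0.53359854 0.1413442  0.006     ]
t 1.35 tcp [0.5308 0.1422 0.1699] q [ 0.168  0.023  1.691  0.     1.429 -0.232] F [-0.66  0.46 -0.25] T [-0.06  0.04 -0.02] op 0.696
shift [ -1.9 152.9   0.9] turn [ 0.0011  0.004  -0.0007]
jaw yaw 22.93 tilt [-7.0e-04 -1.0e+00 -1.1e-03]
```

Request:
carry_out:
  motion: [-1,40,1,0,0.003,0,0.7,-1,80,1,0,0.003,0,0.7,-1,115,1,0,0.003,0,0.7,-1,115,1,0,0.003,0,0.7,-1,115,1,0,0.003,0,0.7]

```text
t: 1.85
tcp_pos: [0.5309, 0.1445, 0.0557]
ee_rot: [-0.589, 0.59, -0.391, 0.39]
contact_force: [0.8, 0.0, 0.9]
opening: 0.701
```

```bash
python3 -c "
from h import *
to(.5308,.1435,.012,22.7)"
```

```text
t 1.85 tcp [0.5309 0.1445 0.0557] q [ 0.172  0.139  1.788  0.     1.216 -0.228] F [0.8  0.03 0.87] T [-0.04 -0.02  0.07] op 0.701
shift [ 0.9 43.7 -0.4] turn [ 0.0013  0.0036 -0.0005]
jaw yaw 22.91 tilt [-5.0e-04 -1.0e+00 -1.3e-03]
```

Request:
carry_out:
  motion: [1,20,0,0,0,0,0.7,1,35,0,0,0,0,0.7,1,44,0,0,0,0,0.7,1,44,0,0,0,0,0.7,1,44,0,0,0,0,0.7]

```text
t: 2.35
tcp_pos: [0.5325, 0.1425, 0.012]
ee_rot: [0.589, -0.589, 0.391, -0.391]
contact_force: [0.5, 0.3, -0.2]
opening: 0.702
```

Request:
carry_out:
  motion: [0,0,0,0,0,0,0.5,0,0,0,0,0,0,0.3,0,0,0,0,0,0,0.3,0,0,0,0,0,0,0.3,0,0,0,0,0,0,0.3]
  grip_force: 40

```text
t: 2.85
tcp_pos: [0.5298, 0.1413, 0.0111]
ee_rot: [-0.587, 0.591, -0.392, 0.39]
contact_force: [-11.8, -5.9, 10.6]
opening: 0.378
```

```bash
python3 -c "
from h import *
to(.5308,.1435,.17,22.7)"
```

```text
t 2.85 tcp [0.5298 0.1413 0.0111] q [ 1.680e-01  2.010e-01  1.810e+00 -1.000e-03  1.137e+00 -2.300e-01] F [-11.76  -5.9   10.58] T [-1.06  2.14 -0.03] op 0.378
shift [  -1.6 -158.9    0.9] turn [ 0.0058  0.0018 -0.0002]
jaw yaw 22.81 tilt [-2.0e-04 -1.0e+00 -5.8e-03]
```

Request:
carry_out:
  motion: [0,-5,-1,0,0,0,0.3,0,-15,-1,0,0,0,0.3,0,-40,-1,0,0,0,0.3,0,-80,-1,0,0,0,0.3,0,-120,-1,0,0,0,0.3]
  grip_force: 40

```text
t: 3.35
tcp_pos: [0.5309, 0.142, 0.1328]
ee_rot: [-0.589, 0.589, -0.391, 0.391]
contact_force: [0.1, -0.6, -1.2]
opening: 0.385
```

```bash
python3 -c "
from h import *
to(.522,-.185,.17,-14.2)"
```

```text
t 3.35 tcp [0.5309 0.142  0.1328] q [ 0.168  0.052  1.73   0.     1.36  -0.23 ] F [ 0.1  -0.63 -1.23] T [-0.07  0.    0.01] op 0.385
shift [ 298.   -37.2 -135. ] turn [ 6.000e-04  6.459e-01 -1.000e-04]
jaw yaw 22.81 tilt [-3.e-04 -1.e+00 -5.e-04]
```

Request:
carry_out:
  motion: [40,-37,-18,0,0.1,0,0.3,80,-37,-36,0,0.22,0,0.3,120,-37,-54,0,0.34,0,0.3,160,-37,-72,0,0.46,0,0.3,200,-37,-90,0,0.58,0,0.3]

```text
t: 3.85
tcp_pos: [0.5261, -0.0789, 0.1697]
ee_rot: [-0.452, 0.451, -0.544, 0.545]
contact_force: [0.3, 0.3, -1.1]
opening: 0.382
```

```bash
python3 -c "
from h import *
to(.522,-.185,.17,-14.2)"
```

```text
t 3.85 tcp [ 0.5261 -0.0789  0.1697] q [-0.245 -0.028  1.742  0.     1.425 -0.059] F [ 0.35  0.33 -1.1 ] T [-0.08  0.04 -0.04] op 0.382
shift [105.   -0.3  15.7] turn [-0.0022  0.0612 -0.0001]
jaw yaw -10.7 tilt [-0.     -1.      0.0022]
```

Request:
carry_out:
  motion: [40,0,6,0,0.06,0,0.3,80,0,12,0,0.06,0,0.3,105,0,16,0,0.06,0,0.3,105,0,16,0,0.06,0,0.3,105,0,16,0,0.06,0,0.3]

```text
t: 4.35
tcp_pos: [0.5227, -0.1837, 0.169]
ee_rot: [-0.436, 0.435, -0.557, 0.557]
contact_force: [-0.0, -0.0, -1.8]
opening: 0.377
```

```bash
python3 -c "
from h import *
for n in ('scene','side','wrist'): grab(n,n+'2')
to(.522,-.185,.17,-14.2)
a=cv2.imread('pics/scene2.png');b=cv2.imread('pics/side2.png');w=cv2.imread('pics/wrist2.png')
c=lambda i,x,y:cv2.resize(i[y:y+100,x:x+133],(399,300),interpolation=cv2.INTER_CUBIC)
m=np.vstack([np.hstack([c(a,115,208),c(b,345,150)]),cv2.resize(w[180:405],(798,281))[:, :]])
m=cv2.convertScaleAbs(m,alpha=1.6,beta=10);print(m.shape);cv2.imwrite('pics/crop2.png',m)"
```

```text
t 4.5 tcp [ 0.5228 -0.1823  0.1686] q [-0.428  0.034  1.682  0.     1.426 -0.188] F [-0.07 -0.32 -2.07] T [-0.1   0.1  -0.02] op 0.377
shift [ 2.8 -1.4 -0.2] turn [-0.0003  0.0071 -0.0003]
jaw yaw -13.79 tilt [-3.e-04 -1.e+00  3.e-04]
(581, 798, 3)
```

View pics/crop2.png

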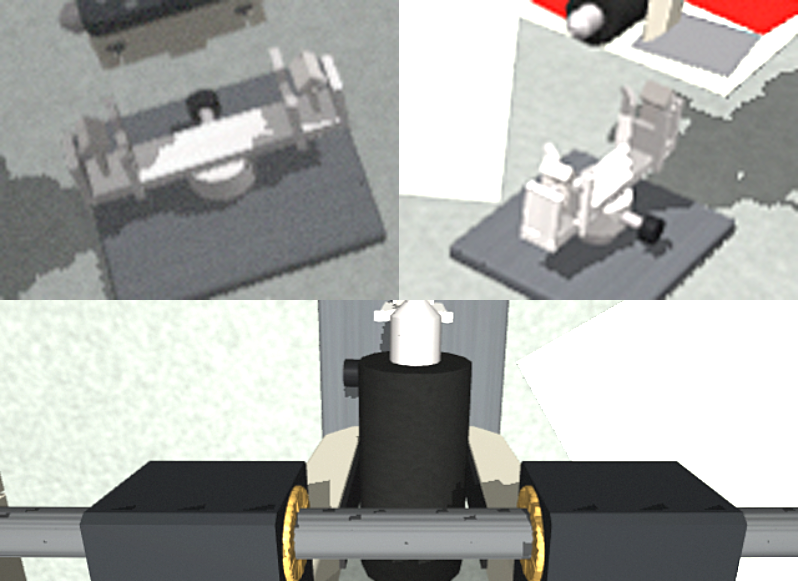

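The wrist crop shows the stand's base edges, at about columns 257 and 407 in full-frame pixels, lying symmetric about the spindle at about 332. The scene and side crops cut off the roller, so I'll take larger ones.

```bash
python3 -c "
import cv2,numpy as np
a=cv2.imread('pics/scene2.png');b=cv2.imread('pics/side2.png');w=cv2.imread('pics/wrist2.png')
c=lambda i,x,y,W,H,s:cv2.resize(i[y:y+H,x:x+W],(W*s,H*s),interpolation=cv2.INTER_CUBIC)
L=c(a,115,185,133,100,3);Rr=c(b,345,110,133,100,3)
m=np.vstack([np.hstack([L,Rr]),np.hstack([c(w,232,100,199,150,2),c(a,115,130,133,100,3)[:300]])])
m=cv2.convertScaleAbs(m,alpha=1.5,beta=10);print(m.shape);cv2.imwrite('pics/crop3.png',m)"
```

```text
Traceback (most recent call last):
ValueError: all the input array dimensions except for the concatenation axis must match exactly, but along dimension 1, the array at index 0 has size 798 and the array at index 1 has size 797
```

```bash
python3 -c "
import cv2,numpy as np
a=cv2.imread('pics/scene2.png');b=cv2.imread('pics/side2.png');w=cv2.imread('pics/wrist2.png')
c=lambda i,x,y,W,H,s:cv2.resize(i[y:y+H,x:x+W],(W*s,H*s),interpolation=cv2.INTER_CUBIC)
L=c(a,115,185,133,100,3);Rr=c(b,345,110,133,100,3)
m=np.vstack([np.hstack([L,Rr]),np.hstack([c(w,232,100,200,150,2),c(a,115,130,133,100,3)])[:,:798]])
m=cv2.convertScaleAbs(m,alpha=1.5,beta=10);cv2.imwrite('pics/crop3.png',m)"
```

```text
(no output)
```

View pics/crop3.png

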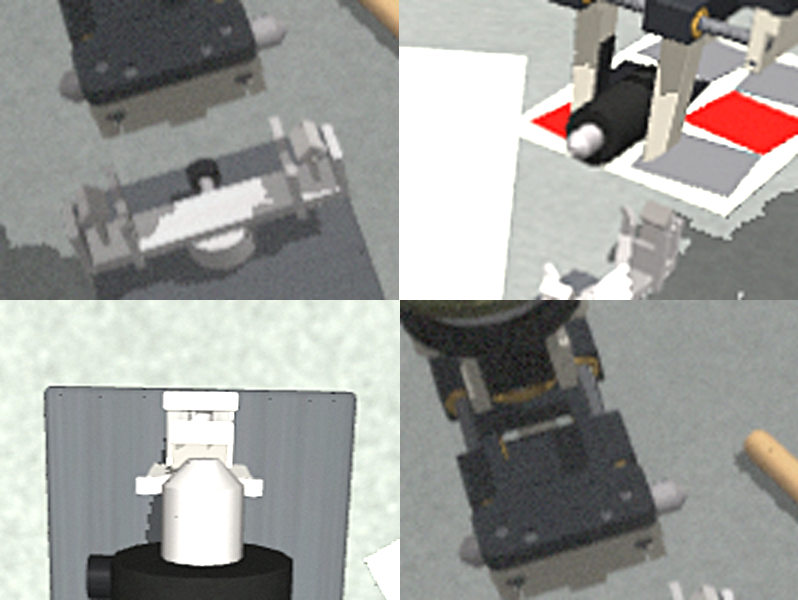

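The scene crop shows both spindle tips clearly, at (135.7,213.3) and (210,195). In the side crop the near tip is at (405.3,157.3). In the wrist crop the tip is at (333.4,180), the base's +y corners are at (254.5,144) and (409.5,146.5), and the clip is centred at column 332.5.

```bash
python3 -c "
from h import *
np.set_printoptions(precision=4,suppress=True)
za=.1686+.0188
t1=atz('scene2',(135.7,213.3),za);t2=atz('scene2',(210,195),za);print('scene',t1,t2,np.linalg.norm(t1-t2),(t1+t2)/2,np.degrees(np.arctan2(*(t2-t1)[[1,0]])))
print('side tip',atz('side2',(405.3,157.3),za)); w=atz('wrist2',(333.4,180),za);print('wrist tip',w)
# triangulate +y tip scene+side
A=[];B=[]
for n,u in [('scene2',(210,195)),('side2',(405.3,157.3))]:
    o,d=ray(n,u);d/=np.linalg.norm(d);P=np.eye(3)-np.outer(d,d);A.append(P);B.append(P@o)
print('tri',np.linalg.solve(sum(A),sum(B)))
b1=atz('wrist2',(254.5,144),.012);b2=atz('wrist2',(409.5,146.5),.012);d=b2-b1;print('base',b1,b2,np.linalg.norm(d),np.degrees(np.arctan2(d[1],d[0])))
a=np.radians(-14.2);ux=np.array([np.cos(a),np.sin(a)]);uy=np.array([-ux[1],ux[0]])
c=(b1+b2)[:2]/2-.075*uy;print('stand centre',c,'tip rel (x,y)',(w[:2]-c)@ux,(w[:2]-c)@uy)
for n,p in [('tcp',(.5228,-.1823)),('scene mid',((t1+t2)/2)[:2])]: print(n,(np.array(p)-c)@ux,(np.array(p)-c)@uy)
for n in ('scene2','side2'):
  for yy in (.05,-.05):
    for zz in (.074+.0065,.098+.0065): print(n,yy,zz,proj(n,[*(c+yy*uy),zz]))
"
```

```text
scene [ 0.5088 -0.2328  0.1874] [ 0.5413 -0.1298  0.1874] 0.10799497236104594 [ 0.5251 -0.1813  0.1874] 72.51406542268094
side tip [ 0.5377 -0.1416  0.1874]
wrist tip [ 0.5388 -0.127   0.1874]
tri [ 0.5388 -0.1319  0.19  ]
base [ 0.4799 -0.0985  0.012 ] [ 0.6034 -0.1308  0.012 ] 0.12767629619791546 -14.676955939213288
stand centre [ 0.5233 -0.1874] tip rel (x,y) 0.0002417359211895533 0.062340728750276846
tcp -0.0016896691879761095 0.004792361391809656
scene mid 0.0002754448505547878 0.006297700507784948
scene2 0.05 0.0805 [[212.9235 236.2869]]
scene2 0.05 0.10450000000000001 [[210.7901 227.8023]]
scene2 -0.05 0.0805 [[151.8599 255.2509]]
scene2 -0.05 0.10450000000000001 [[148.2598 246.9926]]
side2 0.05 0.0805 [[399.296  210.1717]]
side2 0.05 0.10450000000000001 [[400.722  199.2614]]
side2 -0.05 0.0805 [[427.1363 187.4491]]
side2 -0.05 0.10450000000000001 [[428.9244 176.9231]]
```

Request:
carry_out:
  motion: [3,15,1,0,0.012,0,0.3,5,30,1,0,0.025,0,0.3,5,47,1,0,0.025,0,0.3,5,47,1,0,0.025,0,0.3,5,47,1,0,0.025,0,0.3]

```text
t: 5.0
tcp_pos: [0.5215, -0.1879, 0.1201]
ee_rot: [0.429, -0.429, 0.563, -0.561]
contact_force: [-0.2, -0.3, -1.0]
opening: 0.378
```

```bash
python3 -c "
from h import *
for n in ('scene','side','wrist'): grab(n,n+'3')
to(.5233,-.1874,.121,-15.2)
a=cv2.imread('pics/scene3.png');b=cv2.imread('pics/side3.png');w=cv2.imread('pics/wrist3.png')
c=lambda i,x,y,W,H,s:cv2.resize(i[y:y+H,x:x+W],(W*s,H*s),interpolation=cv2.INTER_CUBIC)
m=np.vstack([np.hstack([c(a,125,195,100,75,4),c(b,370,145,100,75,4)]),np.hstack([c(w,283,110,100,75,4),c(w,232,150,200,150,2)])])
m=cv2.convertScaleAbs(m,alpha=1.5,beta=10);print(m.shape);cv2.imwrite('pics/crop4.png',m)"
```

```text
t 5.15 tcp [ 0.5229 -0.1887  0.1222] q [-0.439  0.077  1.725  0.     1.339 -0.172] F [ 0.28  0.36 -1.25] T [-0.04  0.09 -0.01] op 0.378
shift [-1.3  1.2  0.1] turn [-0.0012 -0.0016  0.0002]
jaw yaw -15.29 tilt [ 2.0e-04 -1.0e+00  1.2e-03]
(600, 800, 3)
```

View pics/crop4.png

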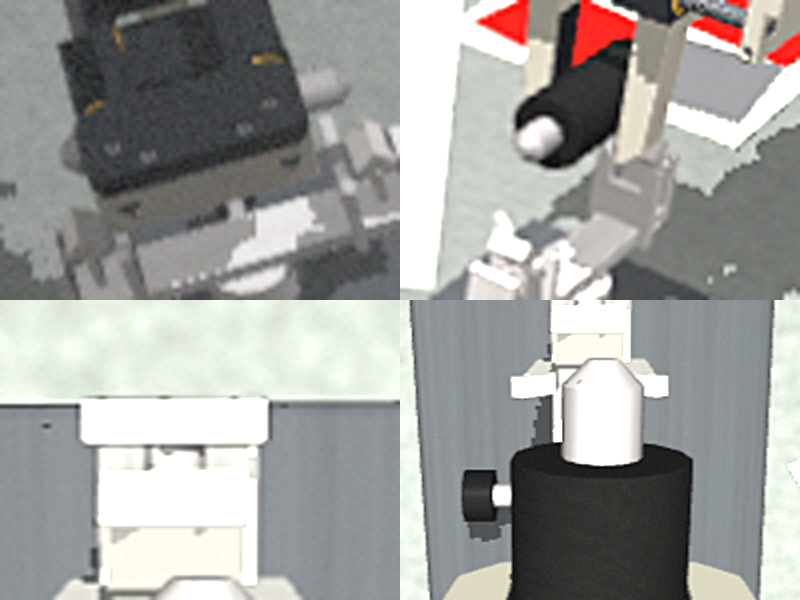

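Now the roller hangs just above the stand. In the wrist view the spindle's middle is at column 333.5, but the clip and slot flare are centred at about 326.8, so there is an offset in x or yaw to work out.

```bash
python3 -c "
from h import *
np.set_printoptions(precision=4,suppress=True)
f='wrist3'
ang=lambda a,b:np.degrees(np.arctan2((a-b)[1],(a-b)[0]))
P=lambda u,z:atz(f,u,z)
l1,l2,r1,r2=P((237,150),.012),P((247,300),.012),P((419.5,150),.012),P((413,300),.012)
print('base edges yaw',ang(l1,l2)-90,ang(r1,r2)-90,'widths',np.linalg.norm(l1-r1),np.linalg.norm(l2-r2),'mid line',(l1+r1)/2,(l2+r2)/2,ang(l1+r1,l2+r2)-90)
za=.1212+.0188
a1,a2,b1,b2=P((288,231),za),P((287,300),za),P((378,231),za),P((377,300),za)
print('rubber yaw',ang(a1,a2)-90,ang(b1,b2)-90,'w',np.linalg.norm(a1-b1),(a1+b1)/2,(a2+b2)/2)
t=P((333.5,179.5),za);print('tip',t, 'shoulder',P((333.4,231),za))
for h in (.074,.086,.098): print('slot flare mid at y45, z=home+14',h,P((326.8,193),h+.014),'clip top',P((326.8,134),h+.014))
E=cal(f)[2];print('cam',E)
print('scene tips', atz('scene3',(125+68/4,195+155/4),za),atz('scene3',(125+350/4,195+88/4),za),'side',atz('side3',(370+132/4,145+140/4),za))
"
```

```text
base edges yaw -14.900182736088084 -14.437133716401547 widths 0.12890452565238353 0.12982509670029205 mid line [ 0.5397 -0.1235  0.012 ] [ 0.5109 -0.2337  0.012 ] -14.66866820950942
rubber yaw -17.720996460631838 -14.251339542153403 w 0.03598972993384351 [ 0.5346 -0.1529  0.14  ] [ 0.5264 -0.1814  0.14  ]
tip [ 0.5401 -0.1332  0.14  ] shoulder [ 0.5348 -0.1529  0.14  ]
slot flare mid at y45, z=home+14 0.074 [ 0.534  -0.1436  0.088 ] clip top [ 0.5419 -0.1148  0.088 ]
slot flare mid at y45, z=home+14 0.086 [ 0.5345 -0.1422  0.1   ] clip top [ 0.542  -0.1152  0.1   ]
slot flare mid at y45, z=home+14 0.098 [ 0.535  -0.1408  0.112 ] clip top [ 0.542  -0.1155  0.112 ]
cam [[ 0.9648  0.2543  0.0672  0.5427]
 [-0.263   0.933   0.2456 -0.1202]
 [-0.0002 -0.2546  0.967   0.2885]
 [ 0.      0.      0.      1.    ]]
scene tips [ 0.51   -0.2363  0.14  ] [ 0.5441 -0.135   0.14  ] side [ 0.5379 -0.1464  0.14  ]
```

Wrist and scene agree on the correction: the roller sits about 2 mm too far along the stand's +x, 2 mm too far along +y, and is turned 0.8° too far. I'll correct that, lower a little and check again.

Request:
carry_out:
  motion: [1,4,-1,0,-0.014,0,0.3,2,8,-2,0,-0.014,0,0.3,2,12,-2,0,-0.014,0,0.3,2,12,-2,0,-0.014,0,0.3,2,12,-2,0,-0.014,0,0.3]

```text
t: 5.65
tcp_pos: [0.5197, -0.1899, 0.1091]
ee_rot: [0.433, -0.433, 0.559, -0.559]
contact_force: [0.2, 0.1, -0.9]
opening: 0.379
```

```bash
python3 -c "
from h import *
for n in ('scene','side','wrist'): grab(n,n+'4')
to(.5226,-.1872,.11,-14.7)
a=cv2.imread('pics/scene4.png');b=cv2.imread('pics/side4.png');w=cv2.imread('pics/wrist4.png')
c=lambda i,x,y,W,H,s:cv2.resize(i[y:y+H,x:x+W],(W*s,H*s),interpolation=cv2.INTER_CUBIC)
m=np.vstack([np.hstack([c(a,125,200,100,75,4),c(b,370,155,100,75,4)]),np.hstack([c(w,283,120,100,75,4),c(w,232,150,200,150,2)])])
m=cv2.convertScaleAbs(m,alpha=1.5,beta=10);cv2.imwrite('pics/crop5.png',m)"
```

```text
t 5.8 tcp [ 0.52   -0.1899  0.1096] q [-0.443  0.084  1.741  0.     1.316 -0.19 ] F [ 0.35  0.35 -1.22] T [-0.07  0.04  0.  ] op 0.377
shift [-3.3 -0.4  1.8] turn [-0.0003  0.0036  0.    ]
jaw yaw -14.49 tilt [ 0.e+00 -1.e+00  3.e-04]
```

View pics/crop5.png

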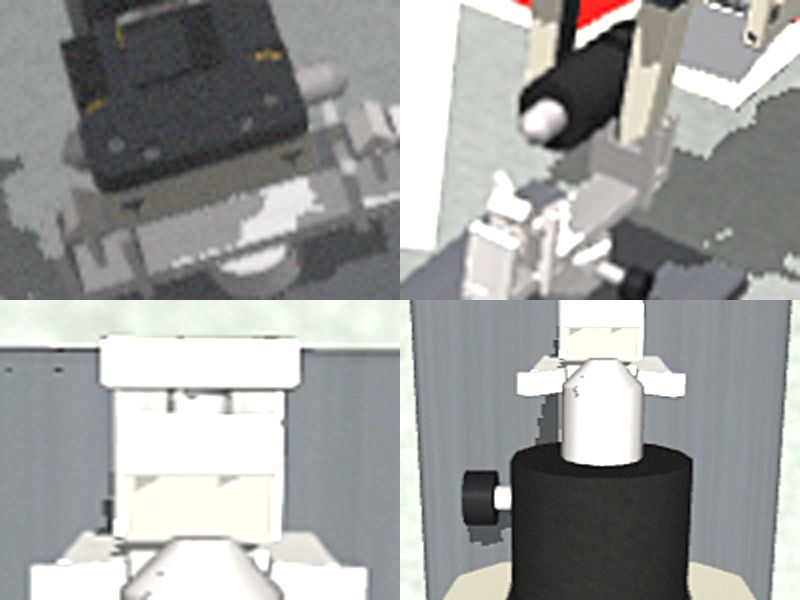

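```bash
python3 -c "
from h import *
np.set_printoptions(precision=4,suppress=True)
a=np.radians(-14.7);ux=np.array([np.cos(a),np.sin(a)]);uy=np.array([-ux[1],ux[0]])
S=lambda p:np.array([p[:2]@ux,p[:2]@uy])*1e3
z=.1096+.0188;P=lambda u,h:S(atz('wrist4',u,h))
print('TCP',S(np.array([.52,-.1899])))
print('tip',P((333.5,179),z),'shoulder',P((333.5,231),z),'rubber mid low',P((332.7,300),z))
print('base edge',P((285,132.3),.012),P((380,132),.012))
print('base sides top',P((237,150),.012),P((427,150),.012),'bottom',P((244.5,300),.012),P((419.5,300),.012))
for h in (.088,.1,.112): print('flare',h,P((332.75,192),h),'clip',P((333,135),h))
t1=S(atz('scene4',(142.5,237.5),z));t2=S(atz('scene4',(211.25,218.75),z));print('scene tips',t1,t2,(t1+t2)/2)
for h in (.09,.105): 
  for l,r in [((105,135),(312,70)),((75,140),(331,65)),((126,125),(281,58))]:
    q=[S(atz('scene2',(115+x/3,208+y/3),h)) for x,y in (l,r)];print('scene clips',h,q,(q[0]+q[1])/2)
print('scene base',S(atz('scene0',(243.3,285.8),.012)),S(atz('scene0',(155.7,313),.012)))
"
```

```text
TCP [551.1679 -51.73  ]
tip [553.2392   6.4219] shoulder [553.3609 -14.0602] rubber mid low [553.2029 -43.5975]
base edge [521.4134  26.9619] [584.7795  27.4299]
base sides top [488.6959  15.3775] [616.9384  15.9364] bottom [487.9636 -93.4995] [618.7477 -92.9021]
flare 0.088 [553.1537  -3.4683] clip [553.1256  23.6267]
flare 0.1 [553.1016  -2.0131] clip [553.0753  23.3547]
flare 0.112 [553.0494  -0.5579] clip [553.0249  23.0827]
scene tips [ 551.4433 -100.9477] [554.3204   5.5464] [552.8818 -47.7007]
scene clips 0.09 [array([555.6571, -99.485 ]), array([554.0829,  12.8065])] [554.87   -43.3392]
scene clips 0.09 [array([ 553.1695, -114.7105]), array([554.5462,  23.2545])] [553.8579 -45.728 ]
scene clips 0.09 [array([553.4005, -87.919 ]), array([540.5225,  -0.6746])] [546.9615 -44.2968]
scene clips 0.105 [array([566.3582, -98.1796]), array([564.816 ,  11.8289])] [565.5871 -43.1753]
scene clips 0.105 [array([ 563.9212, -113.0955]), array([565.2699,  22.0645])] [564.5955 -45.5155]
scene clips 0.105 [array([564.1475, -86.8488]), array([551.5313,  -1.3781])] [557.8394 -44.1135]
scene base [619.8314  25.6435] [ 617.4059 -121.5896]
```

X and yaw now agree to within 0.3 mm and 0.3°. Along y the roller is about 1 mm too far toward −y, so I'll move it +1 mm and descend.

Request:
carry_out:
  motion: [-1,3,0,0,0,0,0.3,-1,6,0,0,0,0,0.3,-1,9,0,0,0,0,0.3,-1,12,0,0,0,0,0.3,-1,14,0,0,0,0,0.3]

```text
t: 6.3
tcp_pos: [0.5199, -0.1888, 0.0948]
ee_rot: [0.433, -0.433, 0.559, -0.559]
contact_force: [0.2, -0.7, -1.5]
opening: 0.378
```

Request:
carry_out:
  motion: [0,1,0,0,0,0,0.3,0,2,0,0,0,0,0.3,0,3,0,0,0,0,0.3,0,4,0,0,0,0,0.3,0,4,0,0,0,0,0.3]

```text
t: 6.8
tcp_pos: [0.5201, -0.1889, 0.0913]
ee_rot: [0.433, -0.433, 0.559, -0.559]
contact_force: [-0.8, -0.6, -1.5]
opening: 0.379
```

Request:
carry_out:
  motion: [0,1,0,0,0,0,0.3,0,2,0,0,0,0,0.3,0,3,0,0,0,0,0.3,0,4,0,0,0,0,0.3,0,4,0,0,0,0,0.3]

```text
t: 7.3
tcp_pos: [0.52, -0.1889, 0.0872]
ee_rot: [0.433, -0.433, 0.559, -0.559]
contact_force: [0.2, -0.0, -1.0]
opening: 0.38
```

Request:
carry_out:
  motion: [0,1,0,0,0,0,0.3,0,2,0,0,0,0,0.3,0,3,0,0,0,0,0.3,0,4,0,0,0,0,0.3,0,4,0,0,0,0,0.3]

```text
t: 7.8
tcp_pos: [0.52, -0.1889, 0.0831]
ee_rot: [0.433, -0.433, 0.559, -0.559]
contact_force: [-0.5, -0.0, -2.4]
opening: 0.376
```

Request:
carry_out:
  motion: [0,1,0,0,0,0,0.3,0,2,0,0,0,0,0.3,0,3,0,0,0,0,0.3,0,4,0,0,0,0,0.3,0,4,0,0,0,0,0.3]

```text
t: 8.3
tcp_pos: [0.52, -0.1889, 0.0791]
ee_rot: [0.433, -0.433, 0.559, -0.559]
contact_force: [-0.8, -0.9, -1.2]
opening: 0.379
```

Request:
carry_out:
  motion: [0,1,0,0,0,0,0.3,0,2,0,0,0,0,0.3,0,3,0,0,0,0,0.3,0,3,0,0,0,0,0.3]

```text
t: 8.7
tcp_pos: [0.5204, -0.1891, 0.0769]
ee_rot: [-0.433, 0.433, -0.559, 0.559]
contact_force: [-0.1, 1.0, 2.6]
opening: 0.379
```

Request:
carry_out:
  motion: [0,1,0,0,0,0,0.3,0,2,0,0,0,0,0.3,0,2,0,0,0,0,0.3]

```text
t: 9.0
tcp_pos: [0.5211, -0.1894, 0.0756]
ee_rot: [-0.433, 0.433, -0.558, 0.56]
contact_force: [-1.0, 0.5, 5.6]
opening: 0.379
```

Request:
carry_out:
  motion: [0,1,0,0,0,0,0.3,0,2,0,0,0,0,0.3,0,2,0,0,0,0,0.3]

```text
t: 9.3
tcp_pos: [0.5217, -0.1896, 0.0742]
ee_rot: [-0.434, 0.432, -0.558, 0.56]
contact_force: [-0.9, 0.6, 8.6]
opening: 0.375
```

```bash
python3 -c "
from h import *
s=st();a=np.radians(-14.7);f=s['contact_force'];print('Fx,Fy stand',f[0]*np.cos(a)+f[1]*np.sin(a),-f[0]*np.sin(a)+f[1]*np.cos(a))
d=grab('wrist','wrist5');st();st()"
```

```text
t 9.3 tcp [ 0.5217 -0.1896  0.0742] q [-0.441  0.123  1.768  0.     1.247 -0.188] F [-0.91  0.55  8.63] T [-0.01  0.09  0.01] op 0.375
Fx,Fy stand -1.0198876071311511 0.3024303285937451
t 9.35 tcp [ 0.5217 -0.1896  0.0742] q [-0.441  0.123  1.768  0.     1.247 -0.188] F [0.49 0.93 9.03] T [-0.04  0.12 -0.01] op 0.382
t 9.35 tcp [ 0.5217 -0.1896  0.0742] q [-0.441  0.123  1.768  0.     1.247 -0.188] F [0.49 0.93 9.03] T [-0.04  0.12 -0.01] op 0.382
```

The sideways drift of about 1.8 mm along the reach direction comes with almost no sideways force, so it is arm compliance. I'll take it back out while pressing on.

Request:
carry_out:
  motion: [0,1,-1,0,0,0,0.3,0,2,-1.8,0,0,0,0.3,0,2,-1.8,0,0,0,0.3]

```text
t: 9.65
tcp_pos: [0.521, -0.1896, 0.0731]
ee_rot: [-0.434, 0.432, -0.557, 0.561]
contact_force: [1.8, -0.4, 10.9]
opening: 0.381
```

Request:
carry_out:
  motion: [0,1,0,0,0,0,0.3,0,1.5,0,0,0,0,0.3,0,1.5,0,0,0,0,0.3]

```text
t: 9.95
tcp_pos: [0.5211, -0.1896, 0.072]
ee_rot: [-0.434, 0.432, -0.557, 0.561]
contact_force: [1.2, 0.5, 13.2]
opening: 0.374
```

```bash
python3 -c "
from h import *
st()"
```

```text
t 9.95 tcp [ 0.5211 -0.1896  0.072 ] q [-0.442  0.122  1.774  0.     1.24  -0.189] F [ 1.24  0.51 13.18] T [-0.03  0.01  0.01] op 0.374
```

Request:
carry_out:
  motion: [0,1,0,0,0,0,0.3,0,1.5,0,0,0,0,0.3,0,1.5,0,0,0,0,0.3]

```text
t: 10.25
tcp_pos: [0.5195, -0.1889, 0.0682]
ee_rot: [-0.433, 0.432, -0.558, 0.56]
contact_force: [3.0, -0.5, 4.1]
opening: 0.381
```

Request:
carry_out:
  motion: [0,1,0,0,0,0,0.3,0,1,0,0,0,0,0.3]

```text
t: 10.45
tcp_pos: [0.5196, -0.189, 0.0675]
ee_rot: [-0.433, 0.432, -0.558, 0.56]
contact_force: [2.1, -1.4, 7.2]
opening: 0.378
```

Request:
carry_out:
  motion: [0,0.5,0.7,0,0,0,0.3,0,1,0.7,0,0,0,0.3,0,1,0.7,0,0,0,0.3]

```text
t: 10.75
tcp_pos: [0.5196, -0.1889, 0.0658]
ee_rot: [-0.433, 0.433, -0.559, 0.56]
contact_force: [2.8, -1.4, 3.5]
opening: 0.38
```

Request:
carry_out:
  motion: [0,1,0,0,0,0,0.3,0,1,0,0,0,0,0.3]

```text
t: 10.95
tcp_pos: [0.5196, -0.1891, 0.0647]
ee_rot: [-0.433, 0.433, -0.559, 0.56]
contact_force: [2.7, -2.0, 4.9]
opening: 0.376
```

Request:
carry_out:
  motion: [0,0.5,0.5,0,0,0,0.3,0,1,0.5,0,0,0,0.3,0,1,0.5,0,0,0,0.3]

```text
t: 11.25
tcp_pos: [0.5194, -0.1891, 0.0628]
ee_rot: [-0.433, 0.433, -0.559, 0.559]
contact_force: [3.1, -4.6, 0.4]
opening: 0.378
```

Request:
carry_out:
  motion: [0,1,0,0,0,0,0.3,0,1,0,0,0,0,0.3]

```text
t: 11.45
tcp_pos: [0.5195, -0.189, 0.0625]
ee_rot: [-0.433, 0.433, -0.559, 0.559]
contact_force: [0.3, -2.6, 5.3]
opening: 0.379
```

Request:
carry_out:
  motion: [0,1,0,0,0,0,0.3,0,1,0,0,0,0,0.3]

```text
t: 11.65
tcp_pos: [0.5195, -0.1891, 0.0623]
ee_rot: [-0.433, 0.433, -0.559, 0.559]
contact_force: [-3.7, -0.4, 11.6]
opening: 0.38
```

Request:
carry_out:
  motion: [0,1,0,0,0,0,0.3,0,1,0,0,0,0,0.3]

```text
t: 11.85
tcp_pos: [0.5196, -0.1891, 0.0622]
ee_rot: [-0.433, 0.433, -0.559, 0.559]
contact_force: [-7.2, -0.3, 19.0]
opening: 0.378
```

```bash
python3 -c "
from h import *
st()
for n in ('scene','side','wrist'): grab(n,n+'6')
a=cv2.imread('pics/scene6.png');b=cv2.imread('pics/side6.png');w=cv2.imread('pics/wrist6.png')
c=lambda i,x,y,W,H,s:cv2.resize(i[y:y+H,x:x+W],(W*s,H*s),interpolation=cv2.INTER_CUBIC)
m=np.vstack([np.hstack([c(a,125,210,100,75,4),c(b,370,155,100,75,4)]),np.hstack([c(w,283,120,100,75,4),c(w,232,150,200,150,2)])])
m=cv2.convertScaleAbs(m,alpha=1.5,beta=10);cv2.imwrite('pics/crop6.png',m)"
```

```text
t 11.85 tcp [ 0.5196 -0.1891  0.0622] q [-4.410e-01  1.360e-01  1.778e+00 -1.000e-03  1.228e+00 -1.880e-01] F [-7.16 -0.26 19.  ] T [ 0.23  1.25 -0.  ] op 0.378
```

View pics/crop6.png

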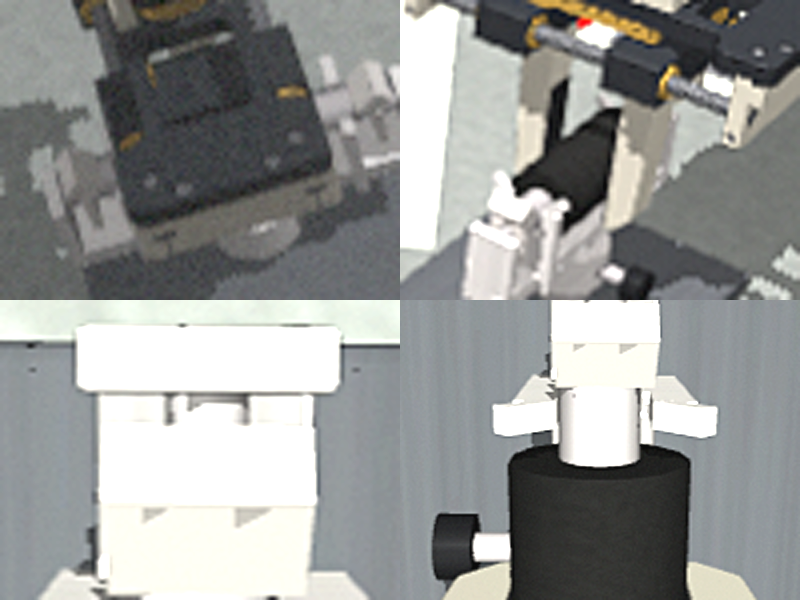

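The roller is on the hard floor: the last 2 mm of command gave about +13 N with only 0.3 mm of motion. The moment about the stand's x is about 0, so both ends carry the load. The wrist picture shows the +y end under its clip. Next I'll unload most of the push, open, and look from above.

Request:
carry_out:
  motion: [0,-1,-0.3,0,0,0,0.3,0,-2,-0.5,0,0,0,0.3,0,-2.5,-0.5,0,0,0,0.3,0,-2.5,-0.5,0,0,0,0.3]

```text
t: 12.4
tcp_pos: [0.5194, -0.1889, 0.0626]
ee_rot: [-0.433, 0.433, -0.559, 0.559]
contact_force: [4.9, -3.4, -0.4]
opening: 0.375
```

Request:
carry_out:
  motion: [0,0,0,0,0,0,0.45,0,0,0,0,0,0,0.55,0,0,0,0,0,0,0.6,0,0,0,0,0,0,0.6,0,0,0,0,0,0,0.6]

```text
t: 12.9
tcp_pos: [0.5188, -0.1884, 0.0626]
ee_rot: [0.433, -0.433, 0.559, -0.559]
contact_force: [-0.0, 0.9, 0.3]
opening: 0.601
```

Request:
carry_out:
  motion: [0,-8,0,0,0,0,0.6,0,-20,0,0,0,0,0.6,0,-45,0,0,0,0,0.6,0,-85,0,0,0,0,0.6,0,-120,0,0,0,0,0.6]

```text
t: 13.4
tcp_pos: [0.5192, -0.1887, 0.1857]
ee_rot: [-0.433, 0.433, -0.559, 0.559]
contact_force: [-0.1, 0.2, 0.9]
opening: 0.599
```

Request:
carry_out:
  motion: [30,-10,0,0,0,0,0.6,60,-20,0,0,0,0,0.6,80,-30,0,0,0,0,0.6,80,-30,0,0,0,0,0.6,80,-30,0,0,0,0,0.6]

```text
t: 13.9
tcp_pos: [0.4993, -0.2663, 0.2139]
ee_rot: [-0.433, 0.432, -0.559, 0.56]
contact_force: [0.2, -0.6, -0.4]
opening: 0.598
```

```bash
python3 -c "
from h import *
st()
for n in ('scene','side','wrist'): grab(n,n+'7')
a=cv2.imread('pics/scene7.png');b=cv2.imread('pics/side7.png');w=cv2.imread('pics/wrist7.png')
c=lambda i,x,y,W,H,s:cv2.resize(i[y:y+H,x:x+W],(W*s,H*s),interpolation=cv2.INTER_CUBIC)
m=np.vstack([np.hstack([c(a,125,210,100,75,4),c(b,370,155,100,75,4)]),np.hstack([c(w,232,130,200,150,2),cv2.resize(b,(400,300))])])
m=cv2.convertScaleAbs(m,alpha=1.5,beta=10);cv2.imwrite('pics/crop7.png',m)"
```

```text
t 13.9 tcp [ 0.4993 -0.2663  0.2139] q [-0.581  0.039  1.593  0.     1.508 -0.327] F [ 0.23 -0.63 -0.42] T [-0.05  0.11  0.  ] op 0.598
```

View pics/crop7.png

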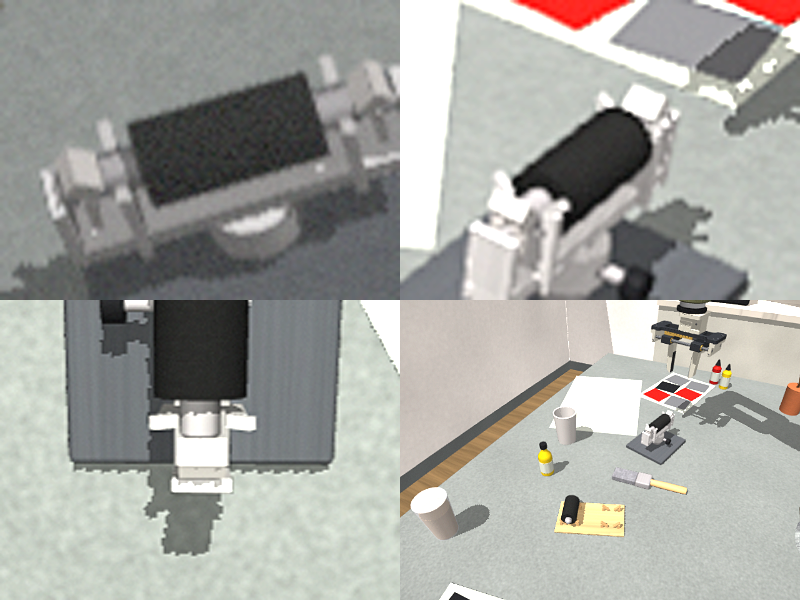

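The roller lies level and centred between the side plates with both ends under their clips. The short roller is still in the tray, and the bottle, beaker and brush haven't moved. The arm is clear, so I'm handing in.

```bash
python3 -c "
from h import *
env.finish_job(); st()"
```

```text
the job is handed in; nothing more can be done
the job is handed in; nothing more can be done
```

The long roller is home and level in the stand's slots, and I let go and handed the job in after about 14 s of robot time.

- **Insertion:** I felt the clips engage at 9–15 N, then the resistance dropped as the roller snapped under. It stopped on a hard floor with the axis about 81 mm up, measured through the arm.
- **Force on the stand:** The hardest push I read was about 20 N, plus 7 N sideways from the arm flexing. With the clips' 12 N that should be below 45 N. Forces were read only at the end of each move, not in between.
- **Seating:** At the floor the load was balanced between the two ends. The last pictures show both ends under the clips and the rubber centred between the side plates.
- **Surroundings:** The short roller is in the tray, the bottle, beaker and brush look undisturbed, and the arm touches nothing.
- **Checks that disagreed:** The cameras differed by 2–4 mm on where the stand's centre lies along the spindle. The side camera was furthest off for the spindle tip, by about 10 mm, so I relied on the wrist and scene views.

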